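Clip a tin cradle onto the bench eye

ROBOT

A 7-joint arm with a two-finger parallel gripper is mounted at the origin on a cart in front of the work surface, level with it; the furniture and walls round the work are solid. World frame = base frame: x ahead of the robot, y to its left, z up, the work surface at z = 0. Lengths are in m, angles in rad, forces in N, time in s.
With the tool pointing down it reaches from about 0.425 to 0.875 m from the base axis. Payload 8.4 kg.
Tool frame: the origin (TCP) lies between the finger pads; the fingertips stand 14 mm ahead of it and the grasp point (between the pads) lies 5 mm behind it; z points along the fingers, y is the direction in which the jaws open and shut (so a half turn about z gives the same grasp; the last joint's range is limited). The gripper opens to 87 mm and grips with 3 to 60 N. Pads are 19 mm wide; open, the fingers measure 117 mm over their backs; the gripper's body (75 mm by 190 mm) begins 51 mm behind the grasp point.
Start: joints at [1.127, 0.333, 0.04, 1.465, -0.013, 1.343, -0.059], TCP at [0.22, -0.612, 0.237] pointing down, gripper open.
Joint ranges: [-2.58, 2.58], [-0.38, 2.09], [-1.3, 1.39], [0.25, 2.4], [-1.5, 4.64], [0.08, 2.09], [-2.65, 2.65]. Speed limits (rad/s): [2.22, 2.22, 2.79, 2.79, 3.14, 3.14, 3.14].

INTERFACE

Orientations are given as a unit quaternion [x, y, z, w].
In Python, from plant import r gives the robot as it stands.
- The arm moves only by the tool step_arm, never from a script. Its argument "increments" is a list of rows, each an object of numbers: "dx", "dy", "dz": the shift along the tool's x, y, z in m; "turn": the turn about the tool's z in rad. A call has 1 to 10 rows; each row shifts and turns the commanded pose from where the row before left it, along the tool's axes as they then stand; what a row does not reach is not made up. A row lasts 1/8 s, in which the tool goes at most 62.5 mm and 10.7 degrees, less where a joint would pass 70% of its speed; a pose out of reach is approached as far as the arm can. A call with a gripper value outside its range is refused whole. "gripper" is the closure, from -1 (fully open) to 1 (shut), set as the call begins (left out, the last holds). The fingers move at their own pace and stop on an object; "newtons" is the grip in N (left out, the last holds). Time passes only in rows, so rows that do not move let the fingers close. It gives the time, the measured TCP pose, the force and the opening at its end, in the units of the state.
- r.sense(): the state, without advancing time (a new reading comes with each control period).
- r.capture(name): name is "scene" or "side" or "wrist"; returns the picture (480x640x3 uint8, red, green, blue); there is no depth.
- r.camera_model(name): a dict with "vertical_fov" (degrees; the focal length in pixels is half the picture's height over the tangent of half this angle, whatever the lens; pixels are square), "cx", "cy" (the principal point, pixels), "eye" and "rotation" of the camera in the world; the wrist camera has in their place "tool_from_camera" (4x4, takes a point from camera to tool coordinates, whose origin is the TCP and whose axes are the flange's). Camera axes: x right, y up, looking along -z (the intrinsics and any distortion apply to the point x, -y, -z); pixel columns grow to the right and rows downward; lengths in m; the calibration is good to about 2 mm. A picture is of the moment at which its call begins: read the wrist's pose just before it. camera_model takes no time and is no camera call.
- r.hand_in(): hands the job in, once; it reports no verdict.
The state is a dict: "t": time; "joints": joint angles; "qvel": joint speeds; "tau": joint torques, N m; "tool_pos": TCP position; "ee_rot": TCP orientation; "contact_force": force on the tool from outside, world axes, zero at the start; "wrist_torque": the same for the moment, N m; "width": opening from 0.0 (shut) to 1.0 (fully open).
Only numpy, scipy, OpenCV 4.12 (cv2) and the standard library are available. Lean on these libraries where they do the work, as an engineer would, in place of code of your own. Each camera call takes 0.05 s, during which the arm holds its last target. There are 200 camera calls.

TASK

Slide the blue tin cradle along the bench, without lifting it, so that its snap hook is pressed onto the near leg of the steel eye and the brass gate springs shut behind the leg. Then draw the cradle back until the leg rests against the inside of the shut gate, so that all slack is out, and let go. Keep the primer tin standing in the cradle and leave the jar, the masking tape and the white dropper bottle where they are.

Things in the scene. Friction and masses are not known exactly. Their poses are not given: they have to be found in the camera images.
- cradle: Loose tin cradle on the bench, 0.6 kg; slides with about 1.5 to 5 N. Blue open tray 96x96 mm, 26 mm high, walls and floor 5 mm; black handle bar behind (-x), level steel snap hook in front (+x), all rigid but the gate. Origin: centre of the tray's underside; +x from handle to hook, +y to its left, z up. Overall x = -106 to +127 mm.
- handle_bar (a point): Centre of the handle bar, at x = -100, y = 0, z = 35 mm in the cradle's frame (same axes). Round, level, 12 mm thick, y = -66 to +66 mm, a 10 mm arm at each end. The gap between bar and tray is 46 mm long, about 110 mm wide and open down to the bench: push the bar from behind, pull it from the gap or pinch it from above.
- hook_mouth (a point): Middle of the snap hook's front side, at x = 121, y = 0, z = 35 mm in the cradle's frame (same axes). The hook is a level closed loop of 12 mm round steel, 104 mm wide (y). From this point: centreline of the spine at the back x = -57 mm; gate's hinge pin y = -22 mm, gate's tip y = +18 mm, there the rounded fixed nose begins. Free inside: 46 mm deep, 80 mm wide.
- gate (a joint): Angle of the hook's brass gate (10 mm thick, upright hinge), rad. 0 = shut, held by a spring of 0.05 N m (0.12 wide open); grows to 1.45 as it is pressed inward, to the tray; cannot open outward. A leg pressed on it opens it and passes its tip if it enters at y = -5 to +12 mm of hook_mouth (best +5) and goes 35 to 43 mm deep behind the gate's centreline (46 touches spine); the gate then shuts.
- anchor: Steel eye fixed to the bench: dark plate 117x56x6 mm with a closed upright staple of 10 mm round bar, 85 mm high, legs 60 mm apart. Origin: on the bench under the near leg's centre. +x points from near to far leg, the way the hook is to be pushed on; the cradle starts on the -x side. Plate x = -22 to +95 mm; the hook passes over it.
- eye_near_leg (a point): Point on the centreline of the near leg, 35 mm above the bench (the hook's height). The leg is upright and 10 mm thick, free on all sides from z = 11 to 62 mm.
- eye_far_leg (a point): The same point on the far leg, 60 mm from the near leg along the anchor's +x. It stays outside the hook, in front of the gate.
- primer_tin: Open quarter litre tin, silver with an orange band, 71 mm across and 66 mm high, 0.3 kg, standing loose in the tray (its top 71 mm above the bench). Origin: centre of its underside, z along its axis.
- jar: Bystander: jar with yellow lid, 62 mm across, 78 mm high. Origin under its centre.
- tape_masking: Bystander: roll of beige masking tape lying flat, 92 mm across, 26 mm high. Origin under its centre.
- white_dropper: Bystander: dosing bottle with cream-coloured contents and white nozzle, 48 mm across, 147 mm high. Origin under its centre.
Things that resemble listed ones, but are neither listed nor needed, are in the scene too. Leave any pink or red look-alike of the primer_tin alone.

How it is judged:
By the outcome, as a careful person would: the job done as asked, in the order asked, and still so for the second after the job is handed in, with the robot touching nothing.
It also fails if it takes over 58 s, if anything falls off the work surface, if the arm or the gripper's body presses on something with over 40 N, if the wrist force passes 120 N, or if a joint passes its speed limit or range.

## Working session

There is one attempt and no reset: what is moved stays moved. The work goes in short steps, Python scripts to look and compute and a tool call to move; the robot and the scene stay as the last step left them, time stands still between calls to the robot, and variables do not carry over. Pictures are saved under pics/ and viewed, about 8 in all and at most 12, crops included, and the job is handed in when it is done.

Besides the shell and the picture viewer there is one more tool, called after "Emit:" in YAML: its name, and indented under it one key for each argument. step_arm: Moves the arm, as the interface text tells. Its arguments: {"type":"object","properties":{"increments":{"type":"array","items":{"type":"object","properties":{"dx":{"type":"number"},"dy":{"type":"number"},"dz":{"type":"number"},"turn":{"type":"number"}}}},"gripper":{"type":"number"},"newtons":{"type":"number"}},"required":["increments"]}

```bash
mkdir -p pics; ls
cat > h.py <<'E'
import numpy as np,cv2
from plant import r
def ray(cm,u,v):
    f=240/np.tan(np.radians(cm["vertical_fov"])/2)
    d=np.array([(u-cm["cx"])/f,-(v-cm["cy"])/f,-1.0]); return np.array(cm["eye"]),np.array(cm["rotation"])@d
def plane(cm,u,v,z):
    e,d=ray(cm,u,v); return e+d*(z-e[2])/d[2]
E
python3 - <<'E'
from h import *
for n in("scene","side"):
    im=r.capture(n); cv2.imwrite(f"pics/{n}0.png",im[:,:,::-1]); print(n,r.camera_model(n))
print(r.camera_model("wrist")); print(r.sense())
E
```

```text
pics
scene {'vertical_fov': 46.14699378018472, 'cx': 313.1938187671682, 'cy': 242.1841623314608, 'eye': array([0.15649738, 0.66418742, 0.82187625]), 'rotation': array([-0.11326981,  0.33993159,  0.88790646, -0.28851097])}
side {'vertical_fov': 53.47190102786904, 'cx': 312.73954369530105, 'cy': 239.81274720327536, 'eye': array([ 0.55391381, -0.63120892,  0.56668803]), 'rotation': array([ 0.46699331, -0.00340616, -0.00320058,  0.8842485 ])}
{'vertical_fov': 62.13082275658047, 'cx': 314.6716523618674, 'cy': 235.00112522188132, 'tool_from_camera': array([[ 4.26344794e-04,  9.63975371e-01,  2.65991170e-01,
         7.36325859e-02],
       [ 9.99999853e-01, -3.21916051e-04, -4.36200896e-04,
        -5.33294657e-05],
       [-3.34860093e-04,  2.65991317e-01, -9.63975366e-01,
        -1.47540670e-01],
       [ 0.00000000e+00,  0.00000000e+00,  0.00000000e+00,
         1.00000000e+00]])}
{'t': 0.1, 'joints': array([ 1.1267836 ,  0.33385406,  0.03990331,  1.4661897 , -0.01337367,
        1.34330978, -0.0584886 ]), 'qvel': array([ 2.32274729e-03, -1.89457014e-03, -9.59718772e-05, -1.72057336e-03,
       -1.26684568e-03,  2.17794433e-04, -1.61179899e-03]), 'tau': array([ 3.81817605e-03, -6.57809329e+01,  1.33978732e+00, -4.04708326e+01,
       -5.97910001e-02,  4.10113356e-02,  4.52255108e-05]), 'tool_pos': array([ 0.21952467, -0.61137115,  0.23573634]), 'ee_rot': array([ 9.85176814e-01,  1.71540336e-01, -1.94414672e-04, -7.21919584e-04]), 'contact_force': array([ 0.34657153, -0.33884482,  0.22165638]), 'wrist_torque': array([-0.01979618,  0.01823854, -0.00950691]), 'width': 0.9976162839169962}
```

View pics/scene0.png

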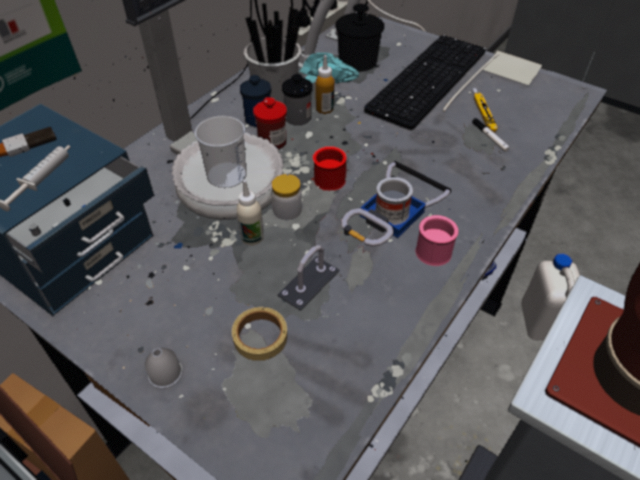

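View pics/side0.png

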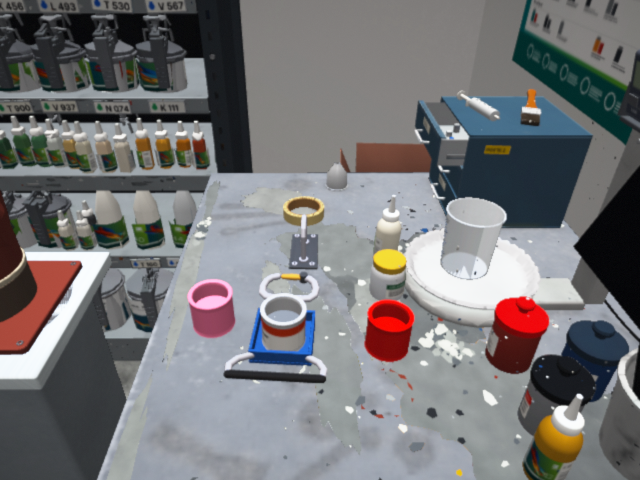

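The scene view shows the cradle at about (393,212), its hook at (368,227), the eye plate at (308,285) and the tape at (260,333). The side view shows the handle at (275,377), the hook at (290,287) and the plate at (304,250). Next I'll make enlarged crops.

```bash
sed -i 's/np.array(cm\["rotation"\])@d/R.from_quat(cm["rotation"]).as_matrix()@d/; 1a from scipy.spatial.transform import Rotation as R' h.py
python3 - <<'E'
from h import *
a=cv2.imread("pics/scene0.png")[150:320,265:465]; b=cv2.imread("pics/side0.png")[200:400,210:340]
a=cv2.resize(a,None,fx=2.3,fy=2.3,interpolation=2); b=cv2.resize(b,None,fx=2.6,fy=2.6,interpolation=2)
o=np.zeros((520,800,3),np.uint8); o[:a.shape[0],:a.shape[1]]=a; o[:b.shape[0],462:462+b.shape[1]]=b
cv2.imwrite("pics/c1.png",o)
c=r.camera_model("side"); s=r.camera_model("scene")
print(plane(c,275,377,.035),plane(c,304,250,0.006),plane(s,308,285,.006))
E
```

```text
[ 0.50689676 -0.19079352  0.035     ] [0.54486755 0.15358505 0.006     ] [0.53838093 0.16370461 0.006     ]
```

View pics/c1.png

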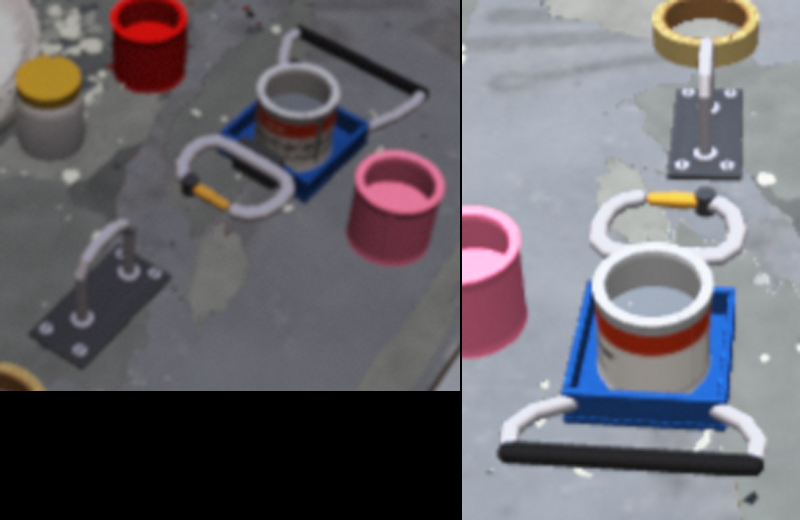

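The crop shows the hinge ball at (705,200) on the right of the side view, with the gate running left to (648,199). The handle ends are at (500,452) and (762,464), and the near leg's foot is at (706,152).

Run:
```python
from h import *
c=r.camera_model("side"); s=r.camera_model("scene")
S=lambda x,y,z:plane(c,210+(x-462+.5)/2.6-.5,200+(y+.5)/2.6-.5,z)
C=lambda x,y,z:plane(s,265+(x+.5)/2.3-.5,150+(y+.5)/2.3-.5,z)
def p(n,a): print(n,np.round(a*1000,1))
p("hL",S(504,452,.035));p("hR",S(758,464,.035));p("hLs",C(302,33,.035));p("hRs",C(421,92,.035))
p("hinge",S(705,200,.035));p("hinge s",C(190,184,.035));p("tip",S(648,199,.035));p("tip s",C(228,208,.035))
p("near",S(706,153,.008));p("near s",C(128,271,.008));p("far",S(713,107,.008));p("far s",C(82,319,.008))
for q in((668,177),(741,177),(677,88),(743,90)):p("pl",S(*q,.006))
for q in((32,332),(83,366),(169,275)):p("pls",C(*q,.006))
p("tin",S(653,283,.071));p("tin s",C(298,95,.071))
for q in((566,391),(726,399),(735,290)):p("tray",S(*q,.026))
```

```text
hL [ 437.7 -184.3   35. ]
hR [ 574.4 -193.2   35. ]
hLs [ 566.  -191.9   35. ]
hRs [ 439.  -183.9   35. ]
hinge [544.3  31.6  35. ]
hinge s [543.  30.  35.]
tip [505.3  32.9  35. ]
tip s [502.8  34.2  35. ]
near [544.2 121.9   8. ]
near s [543.1 118.4   8. ]
far [549.3 183.4   8. ]
far s [544.  179.3   8. ]
pl [516.3  95.    6. ]
pl [570.2  94.7   6. ]
pl [519.8 213.9   6. ]
pl [573.7 210.8   6. ]
pls [569.  211.2   6. ]
pls [517.2 213.7   6. ]
pls [514.7 100.9   6. ]
tin [515.1 -90.6  71. ]
tin s [508.8 -80.8  71. ]
tray [ 465.2 -132.6   26. ]
tray [ 557.7 -139.3   26. ]
tray [563.9 -48.3  26. ]
```

Emit:
step_arm:
  increments:
    - {"turn":0.137}
    - {"turn":0.137}
    - {"turn":0.136}
    - {"dx":0.02,"dy":-0.035}
    - {"dx":0.03,"dy":-0.05}
    - {"dx":0.03,"dy":-0.05}
    - {"dx":0.03,"dy":-0.05}
    - {"dx":0.03,"dy":-0.05}
    - {"dx":0.03,"dy":-0.05}
    - {"dx":0.03,"dy":-0.05}
  gripper: 0.08
  newtons: 50

```text
validation failed for argument at $.in...
```

Emit:
step_arm:
  increments:
    - {"dx":0.03,"dy":-0.05}
    - {"dx":0.02,"dy":-0.04}
    - {"dx":0.006,"dy":-0.016}
    - {}
    - {}

```text
validation failed for argument at $.in...
```

```bash
cat >> h.py <<'E'
def wcam():
    st=r.sense(); cm=dict(r.camera_model("wrist")); T=np.array(cm["tool_from_camera"]); Q=R.from_quat(st["ee_rot"])
    cm["eye"]=np.array(st["tool_pos"])+Q.apply(T[:3,3]); cm["rotation"]=(Q*R.from_matrix(T[:3,:3])).as_quat(); return st,cm
E
python3 - <<'E'
from h import *
import pickle
c=r.camera_model("side")
for n,q in dict(red=(389,340),jar=(388,283),pink=(213,315),drop=(388,250)).items(): print(n,plane(c,*q,0.02))
st,cm=wcam(); im=r.capture("wrist"); cv2.imwrite("pics/w1.png",im[:,:,::-1]); pickle.dump(cm,open("w1.pkl","wb"))
M=R.from_quat(st["ee_rot"]).as_matrix(); print(st["t"],st["tool_pos"],st["width"],M,st["contact_force"])
E
```

```text
red [ 0.67893839 -0.10760355  0.02      ]
jar [0.69675009 0.03125481 0.02      ]
pink [ 0.3959842  -0.04994006  0.02      ]
drop [0.71097535 0.13322712 0.02      ]
0.1 [ 0.21952467 -0.61137115  0.23573634] 0.9976162839169962 [[ 9.41147750e-01  3.37994843e-01 -6.30742311e-04]
 [ 3.37995405e-01 -9.41146784e-01  1.35573695e-03]
 [-1.35388998e-04 -1.48913679e-03 -9.99998882e-01]] [ 0.34657153 -0.33884482  0.22165638]
```

View pics/w1.png

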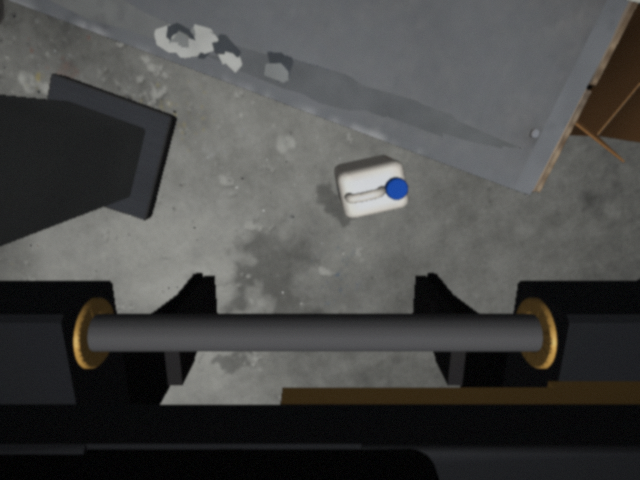

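The moves were refused, so the wrist picture only shows the floor from the start pose. I'll resend them with every field filled in.

Emit:
step_arm:
  increments:
    - {"dx":0,"dy":0,"dz":0,"turn":0.137}
    - {"dx":0,"dy":0,"dz":0,"turn":0.137}
    - {"dx":0,"dy":0,"dz":0,"turn":0.136}
    - {"dx":0.02,"dy":-0.035,"dz":0,"turn":0}
    - {"dx":0.03,"dy":-0.05,"dz":0,"turn":0}
    - {"dx":0.03,"dy":-0.05,"dz":0,"turn":0}
    - {"dx":0.03,"dy":-0.05,"dz":0,"turn":0}
    - {"dx":0.03,"dy":-0.05,"dz":0,"turn":0}
    - {"dx":0.03,"dy":-0.05,"dz":0,"turn":0}
    - {"dx":0.03,"dy":-0.05,"dz":0,"turn":0}
  gripper: 0.08
  newtons: 50

```text
t: 1.4
tool_pos: [0.4418, -0.2888, 0.2365]
ee_rot: [0.999, -0.033, 0.0, 0.0]
contact_force: [0.3, -1.4, 0.5]
width: 0.463
```

Emit:
step_arm:
  increments:
    - {"dx":0.025,"dy":-0.045,"dz":0,"turn":0}
    - {"dx":0.02,"dy":-0.04,"dz":0,"turn":0}
    - {"dx":0.011,"dy":-0.02,"dz":0,"turn":0}
    - {"dx":0,"dy":0,"dz":0,"turn":0}
    - {"dx":0,"dy":0,"dz":0,"turn":0}

```text
t: 2.02
tool_pos: [0.5032, -0.1904, 0.2363]
ee_rot: [0.999, -0.033, -0.0, 0.0]
contact_force: [1.2, -0.6, -0.2]
width: 0.456
```

Run:
```python
from h import *
import pickle
st,cm=wcam(); im=r.capture("wrist"); cv2.imwrite("pics/w2.png",im[:,:,::-1]); pickle.dump(cm,open("w2.pkl","wb"))
M=R.from_quat(st["ee_rot"]).as_matrix(); print(st["t"],st["tool_pos"],st["width"],M,st["contact_force"])
```

```text
2.025 [ 0.50317564 -0.19044128  0.23634796] 0.455818655941693 [[ 9.97799040e-01 -6.63069906e-02 -6.77685292e-04]
 [-6.63072106e-02 -9.97799208e-01 -3.07511384e-04]
 [-6.55803693e-04  3.51769985e-04 -9.99999723e-01]] [ 1.16822036 -0.64432806 -0.20796803]
```

View pics/w2.png

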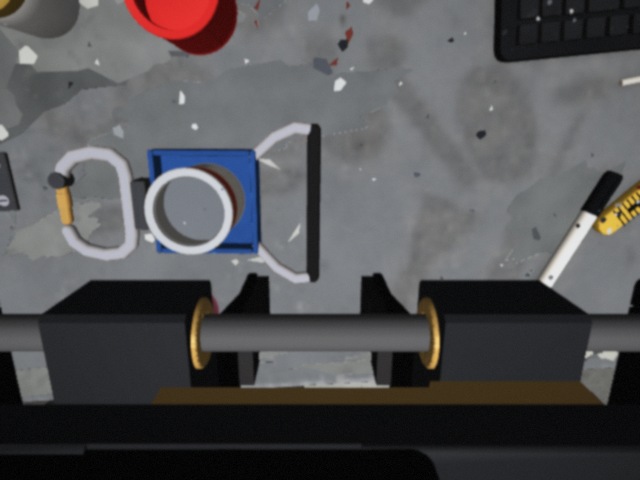

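The wrist view shows the bar from (314,127) to (313,278), the hinge at (57,180) and the gate's tip at (68,222).

Run:
```python
from h import *
import pickle
cm=pickle.load(open("w2.pkl","rb"))
im=cv2.imread("pics/w2.png")
for n,q in dict(ba=(314,126),bb=(313.5,279),hinge=(57,180),tip=(68,222)).items(): print(n,np.round(1000*plane(cm,*q,.035),1))
m=(im.max(2)<45)[135:270,295:335]; ys,xs=np.nonzero(m); k=np.polyfit(ys+135,xs+295,1)
a=plane(cm,np.polyval(k,135),135,.035);b=plane(cm,np.polyval(k,269),269,.035);print(a,b,np.degrees(np.arctan2((a-b)[1],(a-b)[0])))
```

```text
ba [ 575.8 -194.5   35. ]
bb [ 437.8 -184.8   35. ]
hinge [545.1  32.9  35. ]
tip [507.2  32.   35. ]
[ 0.5684253  -0.19362704  0.035     ] [ 0.44779146 -0.18471601  0.035     ] -4.224678652491042
```

Emit:
step_arm:
  increments:
    - {"dx":0.003,"dy":-0.001,"dz":0.03,"turn":0.006}
    - {"dx":0,"dy":0,"dz":0.045,"turn":0}
    - {"dx":0,"dy":0,"dz":0.045,"turn":0}
    - {"dx":0,"dy":0,"dz":0.04,"turn":0}
    - {"dx":0,"dy":0,"dz":0.03,"turn":0}
    - {"dx":0,"dy":0,"dz":0.016,"turn":0}
    - {"dx":0,"dy":0,"dz":0,"turn":0}
    - {"dx":0,"dy":0,"dz":0,"turn":0}

```text
t: 3.08
tool_pos: [0.5076, -0.1891, 0.0318]
ee_rot: [0.999, -0.036, 0.001, 0.0]
contact_force: [-0.3, -0.0, 0.0]
width: 0.456
```

Emit:
step_arm:
  increments:
    - {"dx":0,"dy":0,"dz":0,"turn":0}
    - {"dx":0,"dy":0,"dz":0,"turn":0}
    - {"dx":0,"dy":0,"dz":0,"turn":0}
    - {"dx":0,"dy":0,"dz":0,"turn":0}
    - {"dx":0,"dy":0,"dz":0,"turn":0}
    - {"dx":0,"dy":0,"dz":0,"turn":0}
  gripper: 1
  newtons: 50

```text
t: 3.82
tool_pos: [0.507, -0.1888, 0.0308]
ee_rot: [0.999, -0.036, 0.0, 0.0]
contact_force: [-1.2, -1.7, 4.3]
width: 0.123
```

Emit:
step_arm:
  increments:
    - {"dx":0.001,"dy":-0.002,"dz":0,"turn":-0.004}
    - {"dx":0.003,"dy":-0.006,"dz":0,"turn":-0.005}
    - {"dx":0.004,"dy":-0.007,"dz":0,"turn":-0.005}
    - {"dx":0.004,"dy":-0.007,"dz":0,"turn":-0.005}
    - {"dx":0.004,"dy":-0.007,"dz":0,"turn":-0.005}
    - {"dx":0.004,"dy":-0.007,"dz":0,"turn":-0.005}
    - {"dx":0.004,"dy":-0.007,"dz":0,"turn":-0.005}
    - {"dx":0.004,"dy":-0.007,"dz":0,"turn":-0.004}
    - {"dx":0.003,"dy":-0.006,"dz":0,"turn":-0.004}
    - {"dx":0.002,"dy":-0.003,"dz":0,"turn":0}

```text
t: 5.08
tool_pos: [0.5422, -0.1328, 0.0307]
ee_rot: [1.0, -0.015, -0.001, 0.001]
contact_force: [-4.6, -8.2, 6.5]
width: 0.122
```

Emit:
step_arm:
  increments:
    - {"dx":0,"dy":0,"dz":0,"turn":0}
    - {"dx":0,"dy":0,"dz":0,"turn":0}

```text
t: 5.32
tool_pos: [0.5425, -0.1324, 0.0308]
ee_rot: [1.0, -0.015, -0.0, 0.001]
contact_force: [-2.3, -4.9, 5.0]
width: 0.121
```

Run:
```python
from h import *
import pickle
st,cm=wcam(); im=r.capture("wrist"); pickle.dump(cm,open("w3.pkl","wb")); sc=r.capture("scene"); sd=r.capture("side")
cv2.imwrite("pics/w3.png",im[:,:,::-1]);cv2.imwrite("pics/sc3.png",sc[:,:,::-1]);cv2.imwrite("pics/sd3.png",sd[:,:,::-1])
print(st["t"],st["tool_pos"],R.from_quat(st["ee_rot"]).as_matrix()[:,0],st["contact_force"])
o=np.zeros((600,800,3),np.uint8)
a=cv2.resize(sc[190:310,270:400],None,fx=3,fy=3,interpolation=2);b=cv2.resize(sd[190:310,240:350],None,fx=3.5,fy=3.5,interpolation=2);w=im[100:330,:340]
o[:360,:390]=a;o[:420,400:785]=b;o[365:595,:340]=w
cv2.imwrite("pics/c3.png",o[:,:,::-1])
```

```text
5.325 [ 0.54248634 -0.1324275   0.03077088] [ 9.99567760e-01 -2.93963302e-02 -3.86947228e-04] [-2.28255422 -4.86816134  4.9893224 ]
```

View pics/c3.png

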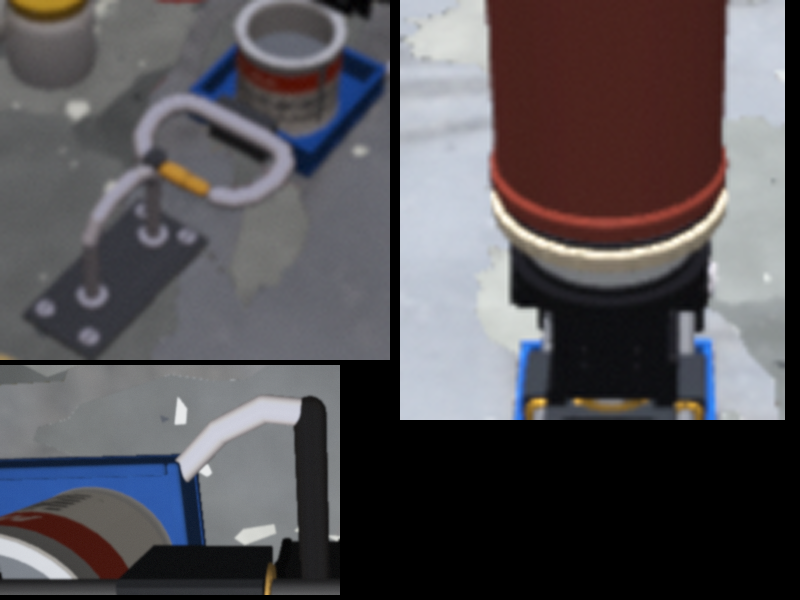

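In the scene view the hinge ball is at (320.7,242.7), the gate's tip at (339.3,253.3) and the near foot at (321,268). The side view is blocked by the arm.

Run:
```python
from h import *
s=r.camera_model("scene")
C=lambda x,y,z:np.round(1000*plane(s,270+(x+.5)/3-.5,190+(y+.5)/3-.5,z),1)
h=C(152,158,.035);t=C(208,190,.035);n=C(153,234,.008);f=C(92,294,.008);print(h,t,n,f)
```

```text
[566.   86.7  35. ] [522.7  88.1  35. ] [542.5 118.3   8. ] [545.1 178.    8. ]
```

Emit:
step_arm:
  increments:
    - {"dx":0.001,"dy":-0.003,"dz":0,"turn":0}
    - {"dx":0.001,"dy":-0.005,"dz":0,"turn":0}
    - {"dx":0.001,"dy":-0.005,"dz":0,"turn":0}
    - {"dx":0,"dy":-0.005,"dz":0,"turn":0}
    - {"dx":0,"dy":-0.005,"dz":0,"turn":0}
    - {"dx":0,"dy":-0.005,"dz":0,"turn":0}
    - {"dx":0,"dy":-0.005,"dz":0,"turn":0}
    - {"dx":0,"dy":-0.005,"dz":0,"turn":0}
    - {"dx":0,"dy":-0.004,"dz":0,"turn":0}

```text
t: 6.6
tool_pos: [0.547, -0.0921, 0.0308]
ee_rot: [1.0, -0.016, 0.0, 0.001]
contact_force: [-1.4, -10.2, 2.1]
width: 0.117
```

Run:
```python
from h import *
st=r.sense(); sc=r.capture("scene"); print(st["t"],st["tool_pos"],R.from_quat(st["ee_rot"]).as_matrix()[:,0],st["contact_force"],st["wrist_torque"])
cv2.imwrite("pics/c4.png",cv2.resize(sc[195:305,260:400],None,fx=5,fy=5,interpolation=2)[:,:,::-1])
```

```text
6.6 [ 0.54698104 -0.09207886  0.03079103] [ 9.99516103e-01 -3.11035628e-02  3.56833247e-04] [ -1.43294444 -10.24864651   2.09801312] [-2.12118703  0.17377763  0.07205987]
```

View pics/c4.png

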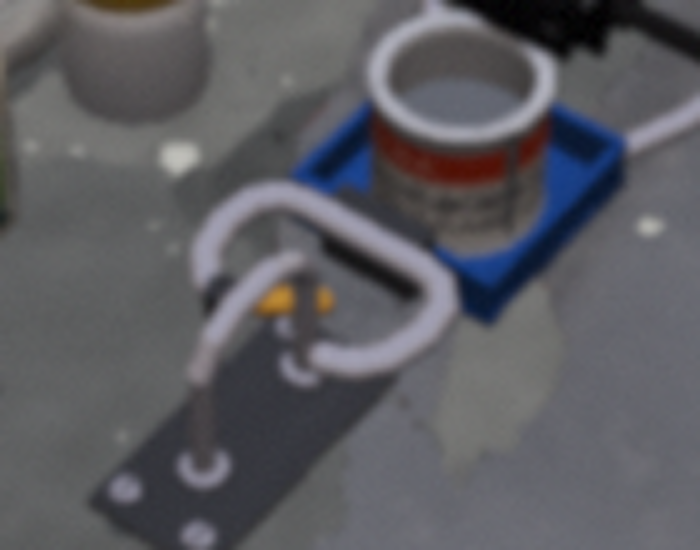

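The gate is opening inward. Its hinge is at (215,295), its tip at (330,297) and the nose end at (318,355), with the leg close beside the nose. I'll check the lateral offset.

Run:
```python
from h import *
s=r.camera_model("scene")
C=lambda x,y,z:np.round(1000*plane(s,260+(x+.5)/5-.5,195+(y+.5)/5-.5,z),1)
print("hinge",C(215,293,.035),"nose",C(322,355,.035),"leg foot",C(301,368,.008),C(301,368,.011),"hook left/right outer",C(195,265,.035),C(458,300,.035))
print("gate tip",C(328,298,.035))
for y in(300,320,340): print(C(305,y,.035))
```

```text
hinge [576.8 127.9  35. ] nose [527.6 128.9  35. ] leg foot [543.1 120.3   8. ] [541.6 122.3  11. ] hook left/right outer [591.2 121.2  35. ] [502.3  78.1  35. ]
gate tip [541.6 105.4  35. ]
[547.9 111.2  35. ]
[542.3 119.   35. ]
[536.7 126.8  35. ]
```

Emit:
step_arm:
  increments:
    - {"dx":-0.001,"dy":-0.003,"dz":0,"turn":0}
    - {"dx":-0.001,"dy":-0.004,"dz":0,"turn":0}
    - {"dx":-0.001,"dy":-0.004,"dz":0,"turn":0}
    - {"dx":0,"dy":-0.004,"dz":0,"turn":0}
    - {"dx":0,"dy":-0.004,"dz":0,"turn":0}
    - {"dx":0,"dy":-0.004,"dz":0,"turn":0}

```text
t: 7.4
tool_pos: [0.5451, -0.0678, 0.0308]
ee_rot: [1.0, -0.015, 0.001, 0.001]
contact_force: [0.6, -6.7, 1.8]
width: 0.121
```

Emit:
step_arm:
  increments:
    - {"dx":0,"dy":-0.003,"dz":0,"turn":0}
    - {"dx":0,"dy":-0.003,"dz":0,"turn":0}
    - {"dx":0,"dy":0,"dz":0,"turn":0}

```text
t: 7.78
tool_pos: [0.5451, -0.0614, 0.0308]
ee_rot: [1.0, -0.015, 0.0, 0.001]
contact_force: [0.4, -5.0, 1.5]
width: 0.119
```

Run:
```python
from h import *
st=r.sense(); sc=r.capture("scene"); print(st["t"],st["tool_pos"],R.from_quat(st["ee_rot"]).as_matrix()[:,0],st["contact_force"],st["wrist_torque"])
cv2.imwrite("pics/c5.png",cv2.resize(sc[195:305,260:400],None,fx=5,fy=5,interpolation=2)[:,:,::-1])
```

```text
7.775 [ 0.54514296 -0.061391    0.0307676 ] [ 9.99544368e-01 -3.01760503e-02  6.79502892e-04] [ 0.36281225 -4.98465596  1.54267852] [-1.03924428 -0.05177767 -0.11082915]
```

View pics/c5.png

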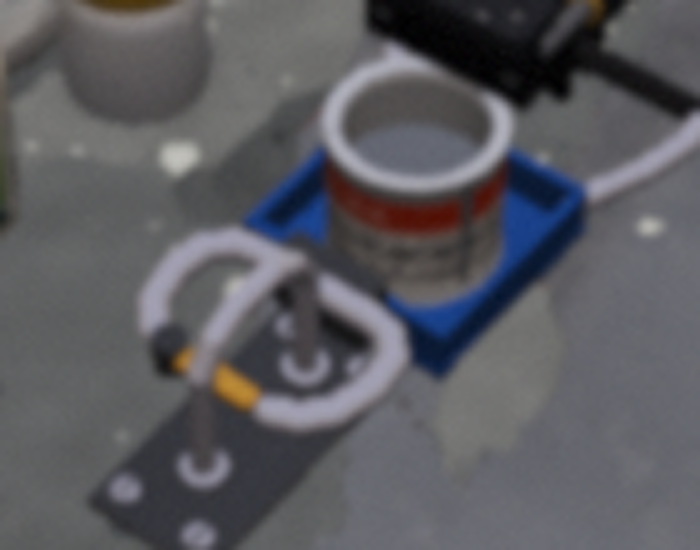

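The gate now runs straight from hinge to nose, from (165,350) to (255,405), and the leg is inside it, so the gate has shut. Next I'll draw the cradle back gently, shifted 4 mm so the leg meets the gate near its middle.

Emit:
step_arm:
  increments:
    - {"dx":-0.001,"dy":0.003,"dz":0,"turn":0}
    - {"dx":-0.001,"dy":0.004,"dz":0,"turn":0}
    - {"dx":-0.001,"dy":0.004,"dz":0,"turn":0}
    - {"dx":-0.001,"dy":0.004,"dz":0,"turn":0}
    - {"dx":0,"dy":0.004,"dz":0,"turn":0}
    - {"dx":0,"dy":0.003,"dz":0,"turn":0}
    - {"dx":0,"dy":0.001,"dz":0,"turn":0}
    - {"dx":0,"dy":0.001,"dz":0,"turn":0}

```text
t: 8.82
tool_pos: [0.5404, -0.0813, 0.0307]
ee_rot: [1.0, -0.013, 0.0, -0.001]
contact_force: [0.8, 7.4, 2.9]
width: 0.121
```

Emit:
step_arm:
  increments:
    - {"dx":0,"dy":0.001,"dz":0,"turn":0}
    - {"dx":0,"dy":0.001,"dz":0,"turn":0}

```text
t: 9.07
tool_pos: [0.5404, -0.0832, 0.0307]
ee_rot: [1.0, -0.013, 0.0, -0.001]
contact_force: [-0.1, 7.2, 4.0]
width: 0.12
```

Emit:
step_arm:
  increments:
    - {"dx":0,"dy":0.001,"dz":0,"turn":0}
    - {"dx":0,"dy":0.001,"dz":0,"turn":0}

```text
t: 9.32
tool_pos: [0.5403, -0.0852, 0.0307]
ee_rot: [1.0, -0.013, 0.0, -0.001]
contact_force: [0.9, 6.2, 3.8]
width: 0.124
```

Emit:
step_arm:
  increments:
    - {"dx":0,"dy":0.001,"dz":0,"turn":0}
    - {"dx":0,"dy":0.001,"dz":0,"turn":0}
    - {"dx":0,"dy":0.001,"dz":0,"turn":0}

```text
t: 9.7
tool_pos: [0.5402, -0.0882, 0.0307]
ee_rot: [1.0, -0.013, 0.0, -0.001]
contact_force: [0.6, 7.3, 3.6]
width: 0.119
```

Emit:
step_arm:
  increments:
    - {"dx":0,"dy":0.001,"dz":0,"turn":0}

```text
t: 9.82
tool_pos: [0.5401, -0.0892, 0.0307]
ee_rot: [1.0, -0.013, 0.0, -0.001]
contact_force: [-0.2, 7.7, 3.5]
width: 0.125
```

Emit:
step_arm:
  increments:
    - {"dx":0,"dy":0.001,"dz":0,"turn":0}

```text
t: 9.95
tool_pos: [0.5401, -0.0902, 0.0307]
ee_rot: [1.0, -0.013, 0.0, -0.001]
contact_force: [0.4, 7.9, 3.5]
width: 0.123
```

Emit:
step_arm:
  increments:
    - {"dx":0,"dy":0.001,"dz":0,"turn":0}

```text
t: 10.07
tool_pos: [0.5401, -0.0912, 0.0307]
ee_rot: [1.0, -0.013, 0.0, -0.001]
contact_force: [0.9, 8.1, 3.7]
width: 0.124
```

Emit:
step_arm:
  increments:
    - {"dx":0,"dy":0.001,"dz":0,"turn":0}

```text
t: 10.2
tool_pos: [0.5401, -0.0922, 0.0307]
ee_rot: [1.0, -0.013, 0.0, -0.001]
contact_force: [0.3, 7.0, 3.3]
width: 0.124
```

Emit:
step_arm:
  increments:
    - {"dx":0,"dy":0.001,"dz":0,"turn":0}

```text
t: 10.32
tool_pos: [0.5401, -0.0927, 0.0307]
ee_rot: [1.0, -0.013, 0.0, -0.002]
contact_force: [0.5, 11.1, 3.5]
width: 0.12
```

Emit:
step_arm:
  increments:
    - {"dx":0,"dy":0.001,"dz":0,"turn":0}

```text
t: 10.45
tool_pos: [0.5401, -0.0929, 0.0307]
ee_rot: [1.0, -0.013, 0.0, -0.002]
contact_force: [-0.6, 12.3, 3.9]
width: 0.121
```

Emit:
step_arm:
  increments:
    - {"dx":0,"dy":0.001,"dz":0,"turn":0}
    - {"dx":0,"dy":0,"dz":0,"turn":0}

```text
t: 10.7
tool_pos: [0.5401, -0.093, 0.0307]
ee_rot: [1.0, -0.013, 0.0, -0.003]
contact_force: [0.5, 13.6, 5.1]
width: 0.12
```

Run:
```python
from h import *
st=r.sense(); sc=r.capture("scene"); print(st["t"],st["tool_pos"],R.from_quat(st["ee_rot"]).as_matrix()[:,0],st["contact_force"],st["wrist_torque"])
cv2.imwrite("pics/c6.png",cv2.resize(sc[195:305,260:400],None,fx=5,fy=5,interpolation=2)[:,:,::-1])
```

```text
10.7 [ 0.54011645 -0.09301459  0.03067048] [ 9.99679921e-01 -2.52992891e-02  4.95556851e-05] [ 0.5132561  13.57280071  5.14206955] [ 2.91986512  0.04377916 -0.0217568 ]
```

View pics/c6.png

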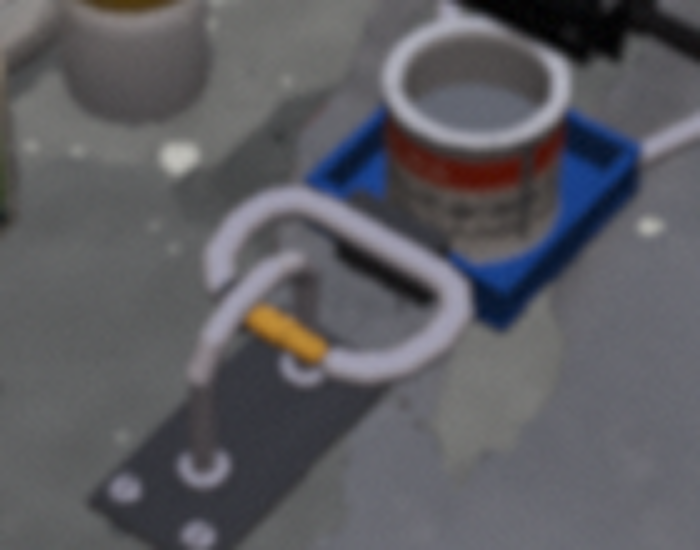

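The gate is shut across the front of the near leg, from (250,315) to (325,350). The leg is held against its inside and the pull resisted firmly. I'll release.

Emit:
step_arm:
  increments:
    - {"dx":0,"dy":0,"dz":0,"turn":0}
    - {"dx":0,"dy":0,"dz":0,"turn":0}
    - {"dx":0,"dy":0,"dz":0,"turn":0}
    - {"dx":0,"dy":0,"dz":0,"turn":0}
    - {"dx":0,"dy":0,"dz":0,"turn":0}
  gripper: 0.08

```text
t: 11.38
tool_pos: [0.5396, -0.0984, 0.0305]
ee_rot: [1.0, -0.015, -0.0, 0.0]
contact_force: [-0.8, 0.3, -0.6]
width: 0.454
```

Emit:
step_arm:
  increments:
    - {"dx":0,"dy":0,"dz":-0.005,"turn":0}
    - {"dx":0,"dy":0,"dz":-0.015,"turn":0}
    - {"dx":0,"dy":0,"dz":-0.03,"turn":0}
    - {"dx":0,"dy":0,"dz":-0.04,"turn":0}
    - {"dx":0,"dy":0,"dz":-0.04,"turn":0}
    - {"dx":0,"dy":0,"dz":-0.04,"turn":0}
    - {"dx":0,"dy":0.04,"dz":0,"turn":0}
    - {"dx":0,"dy":0.05,"dz":0,"turn":0}
    - {"dx":0,"dy":0.05,"dz":0,"turn":0}
    - {"dx":0,"dy":0.05,"dz":0,"turn":0}

```text
t: 12.62
tool_pos: [0.5341, -0.2895, 0.2021]
ee_rot: [1.0, -0.014, 0.001, 0.0]
contact_force: [0.0, 0.0, -0.5]
width: 0.457
```

Run:
```python
from h import *
st=r.sense(); sc=r.capture("scene"); sd=r.capture("side"); print(st["t"],st["tool_pos"],st["contact_force"],st["width"])
o=np.zeros((600,800,3),np.uint8)
o[:480,:400]=cv2.resize(sc[190:310,290:390],None,fx=4,fy=4,interpolation=2); o[:600,400:]=cv2.resize(sd[200:350,230:330],None,fx=4,fy=4,interpolation=2)
cv2.imwrite("pics/c7.png",o[:,:,::-1])
```

```text
12.625 [ 0.53414745 -0.28953202  0.2020844 ] [ 0.01799813  0.0441341  -0.46833383] 0.45680431269407956
```

View pics/c7.png

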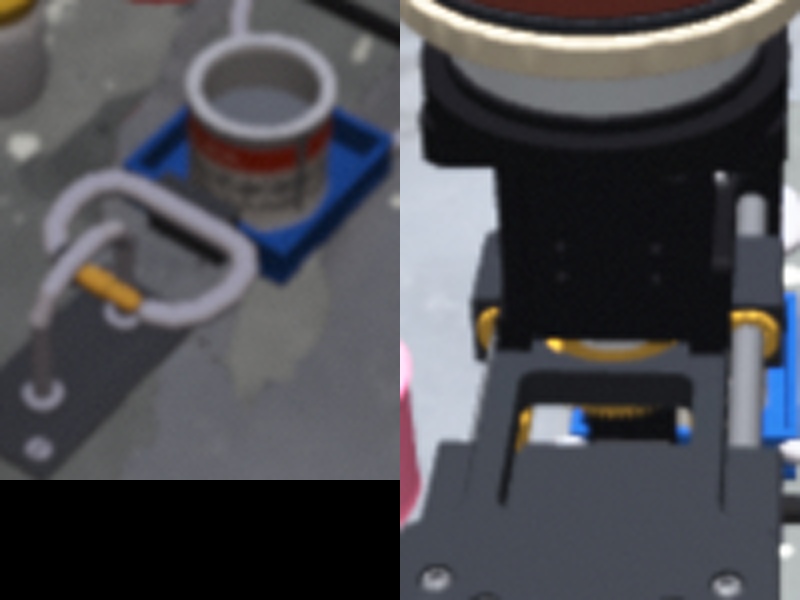

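The gate is still shut in front of the near leg and the tin stands upright in the tray. The side view is blocked by the gripper. A last numeric check compares the gate's shift since the pull and how still the bystanders have stayed.

Run:
```python
from h import *
a=cv2.imread("pics/scene0.png").astype(int); n=r.capture("scene"); b=n[:,:,::-1].astype(int)
for k,(x0,x1,y0,y1) in dict(jar=(270,302,175,218),drop=(236,265,185,243),tape=(230,290,306,360)).items(): print(k,np.abs(a-b)[y0:y1,x0:x1].mean())
def gc(im,f):
    h=cv2.cvtColor(im,cv2.COLOR_BGR2HSV); m=cv2.inRange(h,(10,130,110),(28,255,255)); return np.argwhere(m).mean(0)[::-1]/f,m.sum()/255/f/f
now=cv2.resize(n[195:305,260:400],None,fx=5,fy=5,interpolation=2)[:,:,::-1].copy()
c=cv2.imread("pics/c6.png"); print(gc(c[150:],5),gc(now[150:],5)); r.hand_in()
```

```text
jar 1.0179263565891472
drop 1.5071343638525565
tape 1.024485596707819
(array([57.26087795, 36.63270622]), np.float64(82.92)) (array([57.27491375, 36.80364712]), np.float64(81.16))
the job is handed in; nothing more can be done
```

The hook is on the near leg with the brass gate shut behind it, the slack is drawn out, and the job is handed in. It took about 13 s of the 58 s.

**What I did:** I pinched the handle bar from above and slid the cradle to line up with the eye. I pushed the hook onto the near leg until the gate sprang shut, then drew it back. At about 31 mm back it stopped moving, and the pull rose from about 7 N to 13.6 N, so the leg was against the gate. I then let go and moved the arm clear.

**Last checks:**
- **Gate and slack:** the scene camera shows the gate shut in front of the leg. It moved about 0.2 pixel between the pull and after the release.
- **Primer tin:** it is standing in the tray.
- **Bystanders:** the jar, tape and white dropper bottle look the same as at the start.

**Caveats:**
- **Refused moves:** the first two were refused because some fields were left out. Nothing moved.
- **Sideways position:** the estimates of where the leg entered the hook disagreed, at about +3 to +12 mm against an ideal of +5. I moved the cradle 3 mm sideways before the final push, and the gate latched.
- **Recoil on release:** the gripper sprang back about 5 mm.
- **Side camera:** it was blocked by the gripper at the end, so the final view comes from the scene camera alone.

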